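# Hang the washed door back on the spice cabinet

### The arm

A 6-joint arm with a two-finger parallel gripper is mounted at the origin on a cart in front of the work surface, level with it; the furniture and walls round the work are solid. World frame = base frame: x ahead of the robot, y to its left, z up, the work surface at z = 0. Lengths are in m, angles in rad, forces in N, time in s.
With the tool pointing down it reaches from about 0.375 to 0.975 m from the base axis. Payload 3.8 kg.
Tool frame: the origin (TCP) lies midway between the tips of the shut fingers; the grasp point (between the pads) lies 19 mm behind it (env.grasp_offset is the distance from the TCP to the grasp point, in m); z points along the fingers, y is the line along which they close (so a half turn about z gives the same grasp; the last joint's range is limited). The gripper opens to 85 mm and grips with 20 to 120 N. Pads are 22 mm wide; open, the fingers measure 114 mm over their backs; the gripper's body (76 mm by 85 mm) begins 54 mm behind the grasp point. The pads swing forward as they close: fully open they stand 13 mm farther back than shut.
Start: joints at [-0.037, 0.264, 1.604, -0, 1.274, -0.037], TCP at [0.675, -0, 0.231] pointing down, gripper open.
Joint ranges: [-2.63, 2.63], [-0.94, 2.18], [0.31, 2.57], [-1.31, 4.45], [0, 2.66], [-2.55, 2.55]. Speed limits (rad/s): [2.57, 2.57, 3.14, 3.14, 3.14, 3.14].

### API

Orientations are given as a unit quaternion [x, y, z, w].
In Python, from plant import monitor, optics, env gives the robot as it stands.
- The arm moves only by the shell command python3 -m handwheel 'ROWS' [FORCE]. ROWS is JSON, a list that holds one entry, the list of rows, each a list of 7 numbers: the shift along the tool's x, y, z in cm, then the turn, a rotation vector about the tool's x, y, z in degrees, then the closure, from 0 (fully open) to 1 (shut). A call has 1 to 5 rows; each row shifts and turns the commanded pose from where the row before left it, along the tool's axes as they then stand; what a row does not reach is not made up. A row lasts 1/12 s, in which the tool goes at most 41.7 mm and 7.16 degrees, less where a joint would pass 70% of its speed; a pose out of reach is approached as far as the arm can. A call is refused whole if a number of a shift passes 4.17 or a number of a turn 7.16, either way. A call with a gripper value outside its range is refused whole. The fingers move at their own pace and stop on an object; FORCE is the grip in N (left out, the last holds). Time passes only in rows, so rows that do not move let the fingers close. It gives the time, the measured TCP pose, the force, the opening and the grip force at its end, in the units of the state.
- monitor.state(): the state, without advancing time (a new reading comes with each control period).
- optics.get_image(name): name is "scene" or "side" or "wrist"; returns a dict with "frame" (480x640x3 uint8, red, green, blue), "range_z" (480x640 float32, m along the optical axis (not along the pixel's ray), 0 where there is no reading), "camera_matrix" (3x3 intrinsics, pixels), "world_to_cam" (4x4, takes a point from world to camera coordinates); the wrist camera has in their place "mount" (4x4, takes a point from camera to tool coordinates, whose origin is the TCP and whose axes are the flange's). Camera axes: x right, y down, z forward; pixel columns grow to the right and rows downward; lengths in m; the calibration is good to about 2 mm. A picture is of the moment at which its call begins: read the wrist's pose just before it.
- env.finish_job(): hands the job in; it is judged then, once.
The state is a dict: "t": time; "joint_pos": joint angles; "dq": joint speeds; "joint_torque": joint torques, N m; "ee_pos": TCP position; "tcp_rot": TCP orientation; "ft_force": force on the tool from outside, world axes, zero at the start; "moment": the same for the moment, N m; "opening": opening from 0.0 (shut) to 1.0 (fully open); "gripper_force": force on a finger pad.
Only numpy, scipy, OpenCV 4.12 (cv2) and the standard library are available. Lean on these libraries where they do the work, as an engineer would, in place of code of your own. Each camera call takes 0.05 s, during which the arm holds its last target. There are 200 camera calls.

### The job

The blue door of the little spice cabinet has been washed and stands in the drying rack. Lift it out, bring it to the cabinet from the front with each hinge eye just above its own hinge pin, and lower it so that both eyes go over their pins and sit fully down; keep hold of it until the pins are in the eyes, then let go (it may hang at any angle of swing). Leave the wooden board where it stands in the rack.

Things in the scene. Friction and masses are not known exactly. Their poses are not given: they have to be found in the camera images.
- door: Blue door, white panel, steel knob, 150 wide x 14 thick x 150 mm high, 0.3 kg, upright in a slot of the drying rack (floor 12 mm, wire hoops to 63 mm above the worktop; slots 100 mm apart). Origin: middle of underside. x along its width to the hinge edge, y thickness (knob on -y face, 19 mm proud, at x=-55, z=85), z up. Two hinge eyes at x=+93, y=0.
- lower_eye (a point): Centre of the lower end of the door's lower hinge eye, 25 mm above the door's underside, on the eyes' axis; axes as the door's. The eyes are upright steel tubes open at both ends, 24 mm bore, 32 mm outside, 14 mm high; the upper eye is 100 mm above the lower. The lower eye cannot pass over the upper pin: bring it in level, 28 to 75 mm above the lower bracket, then lower.
- lower_pintle (a point): Foot of the lower of two upright hinge pins at the right front corner of the blue spice cabinet (fixed, 175 high): top of its bracket, 40 mm above the worktop. The other is 100 mm above. Pins 26 mm high, 19 mm thick tapering to 4. A hung eye rests on the bracket. x points into the cabinet, y to its left; front face 10 mm along +x, side face 22 mm along +y. A door with its x along this x is clear.
- wooden_board: Plain wooden board without hinges, 150 x 14 mm and 100 mm high, upright in the other slot of the rack (100 mm from the door, its top 112 mm above the worktop); not to be moved. Origin: middle of its underside, y its thickness, z up.

How it is judged:
On the way:
1. the door is lowered, still held, with both pins in the eyes (z of lower_eye in the frame of lower_pintle between -0.006 and 0.025 m and horizontal distance between lower_eye and lower_pintle below 0.011 m and angle between door's own z axis and vertical below 0.17 rad and contact force between the fingers and door above 0.5 N), for 0.1 s.
At the end, for the whole second after the job is handed in: The door hangs on both pins at any swing angle: the lower eye's lower end within 6 mm of its bracket's height and within 10 mm sideways of the pin's axis, the door upright within 0.12 rad (so the upper eye is down on its pin too) and at rest; the wooden board within 30 mm of where it stood (z of lower_eye in the frame of lower_pintle between -0.006 and 0.006 m and horizontal distance between lower_eye and lower_pintle below 0.01 m and angle between door's own z axis and vertical below 0.12 rad and linear speed of door below 0.05 m/s and distance of wooden_board from where it was at the start of the episode below 0.03 m); the robot touches nothing.
It fails at once if the wooden board is moved by more than 30 mm or tipped (distance of wooden_board from where it was at the start of the episode above 0.03 m or angle between wooden_board's own z axis and vertical above 0.3 rad).
It also fails if it takes over 42 s, if anything falls off the work surface, if the arm or the gripper's body presses on something with over 40 N, if the wrist force passes 120 N, or if a joint passes its speed limit or range.

## Working session

There is one attempt and no reset: what is moved stays moved. The work goes in short steps, Python scripts to look and compute and a shell command to move; the robot and the scene stay as the last step left them, time stands still between calls to the robot, and variables do not carry over. Pictures are saved under pics/ and viewed, at most 10 in all, crops included, and the job is handed in when it is done.

```bash
mkdir -p pics
cat > h.py <<'E'
import numpy as np, cv2
from plant import monitor, optics, env
def shot(n):
    im=optics.get_image(n); return im
def pts(im):
    d=im["range_z"]; K=im["camera_matrix"]; v,u=np.mgrid[0:480,0:640]
    P=np.stack([(u-K[0,2])/K[0,0]*d,(v-K[1,2])/K[1,1]*d,d],-1)
    T=np.linalg.inv(im["world_to_cam"]); return P@T[:3,:3].T+T[:3,3]
E
python3 - <<'E'
from h import *
a=shot("scene");b=shot("side")
np.savez("s0.npz",**{k+n:i[k] for n,i in(("a",a),("b",b)) for k in i if k in("frame","range_z","camera_matrix","world_to_cam")})
for n,i in(("scene",a),("side",b)):
    cv2.imwrite(f"pics/{n}0.png",i["frame"][:,:,::-1]); print(np.linalg.inv(i["world_to_cam"]).round(3).tolist(),i["camera_matrix"][0,0],(i["range_z"]>0).mean())
print(monitor.state(), env.grasp_offset)
E
```

```text
[[0.919, -0.272, 0.284, 0.269], [-0.393, -0.643, 0.657, -0.67], [0.004, -0.716, -0.698, 0.795], [0.0, 0.0, 0.0, 1.0]] 612.7791933216411 0.9880729166666666
[[0.862, -0.237, 0.449, 0.184], [-0.507, -0.438, 0.742, -0.593], [0.021, -0.867, -0.497, 0.476], [0.0, 0.0, 0.0, 1.0]] 501.1215802768599 0.9959602864583333
{'t': 0.1, 'joint_pos': array([-3.69101145e-02,  2.64672188e-01,  1.60523462e+00, -3.03175985e-05,
        1.27370412e+00, -3.68774482e-02]), 'dq': array([ 0.00014011, -0.00212737, -0.00211074, -0.00106161, -0.00057198,
       -0.00112382]), 'joint_torque': array([ 2.96398039e-04, -5.16707003e+01, -3.68589377e+01,  1.30520286e-05,
        6.22219843e-03,  5.24967299e-05]), 'ee_pos': array([6.74340907e-01, 5.57522053e-06, 2.30091836e-01]), 'tcp_rot': array([ 7.07114822e-01,  7.07098020e-01, -6.97379838e-04, -7.29542041e-04]), 'ft_force': array([-0.09564984,  0.02988813,  0.90695005]), 'moment': array([-0.02141618,  0.02067757,  0.02711457]), 'gripper_force': 0.0, 'opening': 0.9987316929712575} 0.0187
```

View pics/scene0.png

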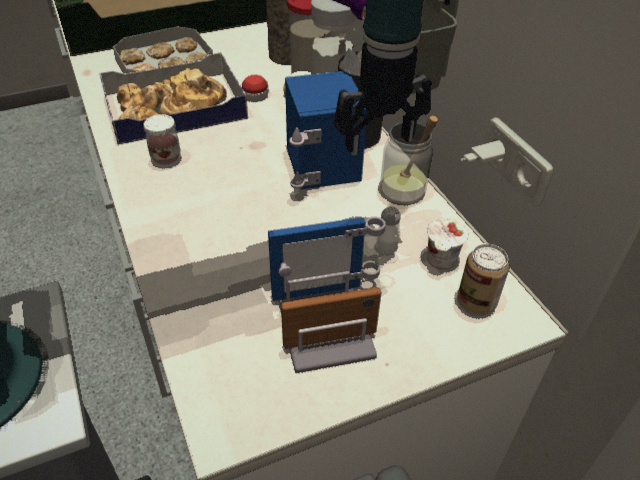

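View pics/side0.png

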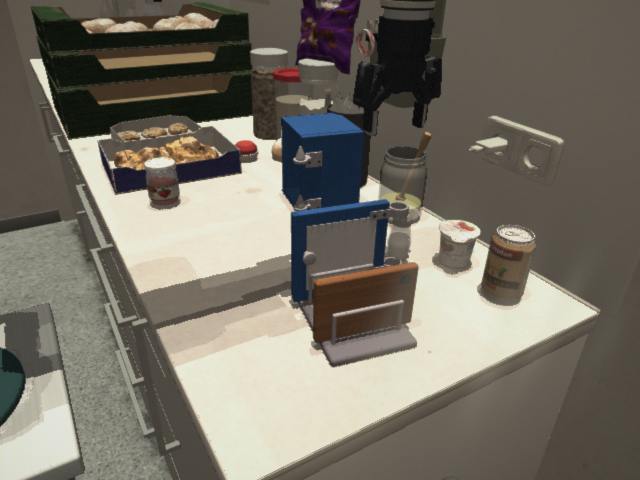

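The scene view shows the door at about (315,260) with its eyes at (375,226) and (370,271). The board stands in front of it at (330,320). The cabinet is at (325,130), with pins at about (297,137) and (297,183). The side view agrees: eyes at (400,210), pins at (300,155) and (300,203).

Run:
```python
from h import *
z=np.load("s0.npz")
for n,eyes,pins in(("a",(355,205,405,295),(285,120,325,200)),("b",(370,195,415,225),(288,140,325,212))):
    im={k:z[k+n] for k in("frame","range_z","camera_matrix","world_to_cam")}
    P=pts(im); hsv=cv2.cvtColor(im["frame"],cv2.COLOR_RGB2HSV)
    blue=((hsv[...,0]>95)&(hsv[...,0]<125)&(hsv[...,1]>140)&(hsv[...,2]>50)).astype(np.uint8)
    N,L,S,C=cv2.connectedComponentsWithStats(blue)
    for i in range(1,N):
        if S[i,4]<800: continue
        q=P[L==i]; print(n,S[i],q.min(0).round(3),q.max(0).round(3))
        zt=np.percentile(q[:,2],99); 
        t=q[abs(q[:,2]-zt)<.005]; r=cv2.minAreaRect((t[:,:2]*1000).astype(np.float32)); print(" top",zt.round(4),len(t),r, cv2.boxPoints(r).round(0).tolist())
    br=((hsv[...,0]<15)&(hsv[...,1]>120)).astype(np.uint8); br[:270]=0;br[:,430:]=0
    q=P[(br>0)&(P[...,2]>.08)&(P[...,2]<.14)]; t=q[q[:,2]>np.percentile(q[:,2],99)-.004];r=cv2.minAreaRect((t[:,:2]*1000).astype(np.float32));print("board",q[:,2].max(),r)
    for nm,(u0,v0,u1,v1) in(("eye",eyes),("pin",pins)):
        m=np.zeros((480,640),bool);m[v0:v1,u0:u1]=1
        m&=(hsv[...,1]<70)
        q=P[m]
        for lo in np.arange(.0,.2,.01):
            s=q[(q[:,2]>=lo)&(q[:,2]<lo+.01)]
            if len(s)>4: print(nm,lo.round(3),len(s),np.percentile(s,[5,50,95],axis=0)[:,:2].round(3).tolist())
    f=im["frame"]
    c1=cv2.resize(f[195:310,255:415],None,fx=5,fy=5,interpolation=cv2.INTER_CUBIC) if n=="a" else cv2.resize(f[105:235,270:430],None,fx=4.5,fy=4.5,interpolation=cv2.INTER_CUBIC)
    cv2.imwrite(f"pics/crop{n}.png",c1[:600,:,::-1])
```

```text
a [ 286   71   72   47 2172] [ 0.269 -0.67   0.167] [0.78  0.357 0.795]
 top 0.1777 2016 ((708.7620239257812, 277.73162841796875), (148.1786346435547, 130.1148223876953), 79.22180938720703) [[631.0, 217.0], [759.0, 193.0], [787.0, 338.0], [659.0, 363.0]]
a [268 218  97  41 848] [ 0.269 -0.67   0.113] [ 0.619 -0.033  0.795]
 top 0.1646 532 ((547.09033203125, -52.213951110839844), (13.424196243286133, 147.87850952148438), 79.3044662475586) [[473.0, -45.0], [618.0, -73.0], [621.0, -59.0], [476.0, -32.0]]
board 0.1155308969534583 ((528.4796752929688, -149.44386291503906), (15.67228889465332, 146.70538330078125), 78.36702728271484)
eye 0.0 1207 [[0.646, -0.088], [0.698, -0.016], [0.768, 0.111]]
eye 0.01 80 [[0.696, -0.012], [0.705, -0.008], [0.727, 0.009]]
eye 0.02 86 [[0.695, -0.013], [0.705, -0.008], [0.725, 0.01]]
eye 0.03 146 [[0.619, -0.08], [0.701, -0.01], [0.728, 0.003]]
eye 0.04 260 [[0.615, -0.083], [0.646, -0.062], [0.723, -0.001]]
eye 0.05 168 [[0.62, -0.082], [0.653, -0.054], [0.726, -0.001]]
eye 0.06 56 [[0.704, -0.009], [0.712, -0.005], [0.728, 0.001]]
eye 0.07 93 [[0.701, -
[... 2718 characters left out ...]
9], [0.66, 0.211], [0.671, 0.214]]
pin 0.03 82 [[0.607, 0.19], [0.652, 0.211], [0.671, 0.215]]
pin 0.04 133 [[0.608, 0.19], [0.625, 0.203], [0.668, 0.218]]
pin 0.05 35 [[0.612, 0.193], [0.617, 0.197], [0.622, 0.201]]
pin 0.06 13 [[0.615, 0.198], [0.618, 0.2], [0.693, 0.345]]
pin 0.08 5 [[0.678, 0.345], [0.684, 0.348], [0.686, 0.349]]
pin 0.11 57 [[0.639, 0.209], [0.654, 0.213], [0.67, 0.219]]
pin 0.12 68 [[0.642, 0.209], [0.656, 0.212], [0.669, 0.215]]
pin 0.13 109 [[0.606, 0.188], [0.649, 0.209], [0.669, 0.214]]
pin 0.14 131 [[0.61, 0.19], [0.631, 0.203], [0.667, 0.218]]
pin 0.15 46 [[0.612, 0.193], [0.616, 0.197], [0.631, 0.216]]
pin 0.16 12 [[0.556, 0.094], [0.617, 0.198], [0.619, 0.201]]
```

View pics/cropa.png

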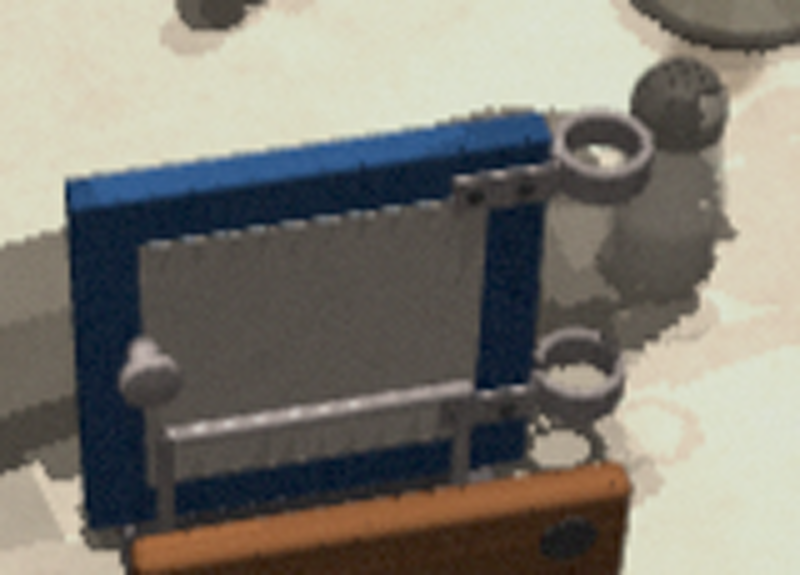

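View pics/cropb.png

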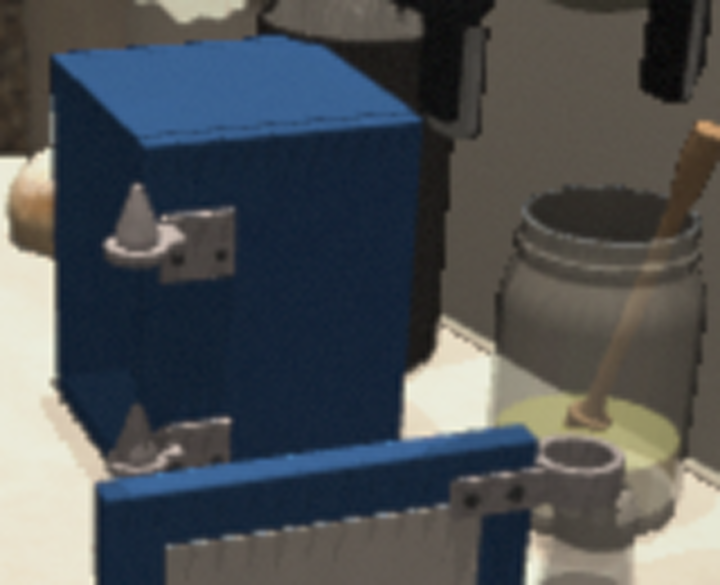

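The crops show the two eyes at the door's hinge edge, and both conical pins pointing up on brackets at the cabinet's front right corner.

- **Door:** centre (0.547, -0.052), yaw -10.7°, eye axis about (0.638, -0.070).
- **Pins:** at about (0.6175, 0.198), and the cabinet has the same yaw. The carry is therefore a pure translation.

I'll move above the door first, then turn.

```bash
python3 -m handwheel '[[[-1.34,-2.97,0,0,0,0,0],[-1.34,-2.97,0,0,0,0,0],[-1.34,-2.97,0,0,0,0,0],[-1.34,-2.97,0,0,0,0,0],[0,0,0,0,0,-7,0]]]' 60
python3 -m handwheel '[[[0,0,0,0,0,-7,0],[0,0,0,0,0,-7,0],[0,0,0,0,0,-7,0],[0,0,0,0,0,-7,0],[0,0,0,0,0,-7,0]]]'
python3 -m handwheel '[[[0,0,0,0,0,-7,0],[0,0,0,0,0,-7,0],[0,0,0,0,0,-7,0],[0,0,0,0,0,-7,0],[0,0,0,0,0,-7,0]]]'
python3 -m handwheel '[[[0,0,0,0,0,-2.3,0],[0,0,0,0,0,0,0],[0,0,0,0,0,0,0]]]'
cat >> h.py <<'E'
from scipy.spatial.transform import Rotation as R
def pose():
    s=monitor.state(); return s["ee_pos"],R.from_quat(s["tcp_rot"]).as_matrix(),s
def rel(target):  # world target -> tool shift cm
    p,M,s=pose(); return (M.T@(np.array(target)-p)*100).round(2)
E
python3 - <<'E'
from h import *
p,M,s=pose(); print(s["t"],p.round(4),"xyaw",np.degrees(np.arctan2(M[1,0],M[0,0])).round(2),M[:,2].round(4),s["ft_force"].round(1)); print(rel([.555,-.0535,.118]))
E
```

```text
t: 0.52
ee_pos: [0.5503, -0.0551, 0.2296]
tcp_rot: [0.663, 0.749, -0.002, -0.002]
ft_force: [-0.8, -0.2, -0.4]
opening: 0.998
gripper_force: 0.0
t: 0.93
ee_pos: [0.5557, -0.0536, 0.2307]
tcp_rot: [0.404, 0.915, -0.0, -0.0]
ft_force: [0.4, 0.2, 0.1]
opening: 0.998
gripper_force: 0.0
t: 1.35
ee_pos: [0.5558, -0.0535, 0.2307]
tcp_rot: [0.11, 0.994, 0.0, -0.001]
ft_force: [-0.7, -0.6, 0.1]
opening: 0.998
gripper_force: 0.0
t: 1.6
ee_pos: [0.5559, -0.0536, 0.2308]
tcp_rot: [0.094, 0.996, -0.0, -0.0]
ft_force: [0.5, 0.5, -0.1]
opening: 0.999
gripper_force: 0.0
1.6 [ 0.5559 -0.0536  0.2308] xyaw 169.22 [-9.e-04  1.e-04 -1.e+00] [ 0.5  0.5 -0.1]
[ 8.000e-02 -1.000e-02  1.128e+01]
```

```bash
python3 -m handwheel '[[[0,0,2.3,0,0,0,0],[0,0,2.3,0,0,0,0],[0,0,2.3,0,0,0,0],[0,0,2.2,0,0,0,0],[0,0,1.1,0,0,0,0]]]'
python3 -m handwheel '[[[0,0,1.1,0,0,0,0],[0,0,0,0,0,0,0],[0,0,0,0,0,0,0.4],[0,0,0,0,0,0,0.6],[0,0,0,0,0,0,0.8]]]'
python3 -m handwheel '[[[0,0,0,0,0,0,1],[0,0,0,0,0,0,1],[0,0,0,0,0,0,1],[0,0,0,0,0,0,1],[0,0,0,0,0,0,1]]]' 60
python3 -m handwheel '[[[0,0,0,0,0,0,1],[0,0,0,0,0,0,1],[0,0,0,0,0,0,1],[0,0,0,0,0,0,1],[0,0,0,0,0,0,1]]]'
```

```text
t: 2.02
ee_pos: [0.5541, -0.0533, 0.126]
tcp_rot: [0.094, 0.996, 0.0, -0.002]
ft_force: [-0.6, 1.0, -0.6]
opening: 1.001
gripper_force: 0.0
t: 2.43
ee_pos: [0.5575, -0.0538, 0.12]
tcp_rot: [0.093, 0.996, -0.0, 0.001]
ft_force: [0.2, 0.3, 0.8]
opening: 0.607
gripper_force: 0.0
t: 2.85
ee_pos: [0.557, -0.0535, 0.1191]
tcp_rot: [0.093, 0.996, 0.0, 0.001]
ft_force: [1.5, 1.4, 3.2]
opening: 0.154
gripper_force: 59.4
t: 3.27
ee_pos: [0.557, -0.0535, 0.1191]
tcp_rot: [0.093, 0.996, 0.0, 0.001]
ft_force: [-0.3, 1.0, 5.6]
opening: 0.155
gripper_force: 59.7
```

Gripped at about 13–14 mm. Now lift 60 mm.

```bash
python3 -m handwheel '[[[0,0,-0.5,0,0,0,1],[0,0,-1,0,0,0,1],[0,0,-1.5,0,0,0,1],[0,0,-1.5,0,0,0,1],[0,0,-1.5,0,0,0,1]]]' 80
python3 -m handwheel '[[[0,0,-0.2,0,0,0,1],[0,0,0,0,0,0,1],[0,0,0,0,0,0,1],[0,0,0,0,0,0,1]]]'
python3 - <<'E'
from h import *
a=shot("scene");b=shot("side");cv2.imwrite("pics/lift.png",np.hstack([a["frame"][100:400,220:520],b["frame"][100:400,220:520]])[:,:,::-1])
for im in(a,b):
    P=pts(im); hsv=cv2.cvtColor(im["frame"],cv2.COLOR_RGB2HSV)
    blue=(hsv[...,0]>95)&(hsv[...,0]<125)&(hsv[...,1]>140)&(P[...,1]<.15)&(P[...,1]>-.2)&(P[...,2]<.25)
    q=P[blue]; zt=np.percentile(q[:,2],98); t=q[q[:,2]>zt-.006]
    print(zt,t.min(0).round(3),t.max(0).round(3),cv2.minAreaRect((t[:,:2]*1000).astype(np.float32)))
    for x0 in(.48,.5,.59,.605): 
        k=t[abs(t[:,0]-x0)<.006]; print(x0,len(k),np.percentile(k[:,2],[50,95]) if len(k) else 0)
    m=(hsv[...,1]<70)&(P[...,0]>.60)&(P[...,0]<.67)&(P[...,1]<-.04)&(P[...,1]>-.1)
    for lo in np.arange(.08,.23,.005):
        s=P[m&(P[...,2]>=lo)&(P[...,2]<lo+.005)]
        if len(s)>4: print(lo.round(3),len(s),np.percentile(s,[3,97],axis=0)[:,:2].round(4).tolist())
E
```

```text
t: 3.68
ee_pos: [0.555, -0.0537, 0.1781]
tcp_rot: [0.093, 0.996, -0.0, -0.001]
ft_force: [0.4, -0.7, -2.9]
opening: 0.153
gripper_force: 77.7
t: 4.02
ee_pos: [0.555, -0.0535, 0.1788]
tcp_rot: [0.093, 0.996, -0.0, -0.001]
ft_force: [-0.3, -0.1, -1.6]
opening: 0.157
gripper_force: 77.9
0.2228502616397218 [ 0.472 -0.104  0.217] [ 0.618 -0.034  0.247] ((540.677001953125, -71.46598815917969), (57.135650634765625, 147.3479461669922), 74.81537628173828)
0.48 65 [0.22097332 0.22315568]
0.5 58 [0.22122612 0.22324872]
0.59 51 [0.22074603 0.22254639]
0.605 54 [0.22068653 0.22334151]
0.09 8 [[0.6034, -0.0736], [0.6352, -0.0581]]
0.095 67 [[0.6036, -0.0842], [0.6495, -0.0564]]
0.1 91 [[0.6027, -0.0853], [0.6492, -0.0555]]
0.105 130 [[0.6033, -0.0853], [0.6506, -0.0547]]
0.11 77 [[0.6028, -0.0837], [0.6513, -0.0562]]
0.19 9 [[0.6037, -0.0728], [0.6195, -0.0692]]
0.195 81 [[0.6027, -0.0852], [0.6493, -0.0565]]
0.2 119 [[0.6029, -0.0855], [0.6495, -0.0572]]
0.205 168 [[0.6044, -0.0858], [0.6523, -0.0558]]
0.21 68 [[0.6045, -0.0853], [0.6508, -0.0566]]
0.22 15 [[0.6013, -0.0703], [0.6201, -0.0578]]
0
[... 198 characters left out ...]
1 [0.22130298 0.22257647]
0.59 39 [0.22002516 0.22223479]
0.605 44 [0.22074737 0.22239102]
0.09 5 [[0.6013, -0.0726], [0.6174, -0.0688]]
0.095 59 [[0.6015, -0.0842], [0.6505, -0.0585]]
0.1 120 [[0.6025, -0.0849], [0.65, -0.0566]]
0.105 132 [[0.6026, -0.0848], [0.6499, -0.0563]]
0.11 80 [[0.6026, -0.0845], [0.6521, -0.0563]]
0.13 6 [[0.6003, -0.0703], [0.6201, -0.0673]]
0.145 5 [[0.6001, -0.0716], [0.6189, -0.0671]]
0.165 6 [[0.6004, -0.0737], [0.6183, -0.0672]]
0.175 5 [[0.6002, -0.0738], [0.6192, -0.068]]
0.195 62 [[0.6013, -0.0856], [0.6442, -0.07]]
0.2 128 [[0.6009, -0.0853], [0.6497, -0.0578]]
0.205 150 [[0.6025, -0.0855], [0.6508, -0.0572]]
0.21 85 [[0.6015, -0.0848], [0.6514, -0.0565]]
```

View pics/lift.png

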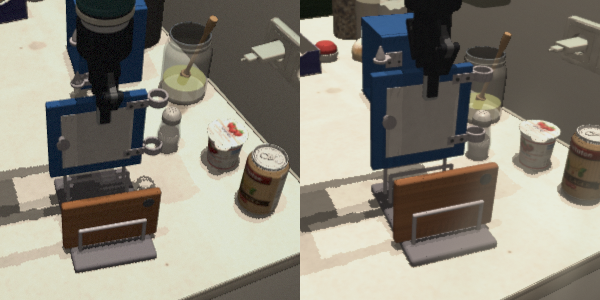

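The picture shows the door held level and clear of the rack, with the board untouched. Eye axis is about (0.6365, -0.0705), pin about (0.617, 0.1975). I'll carry most of the way and then re-measure.

```bash
python3 -m handwheel '[[[0.3,1,0,0,0,0,1],[0.55,1.9,0,0,0,0,1],[0.55,1.9,0,0,0,0,1],[0.55,1.9,0,0,0,0,1],[0.55,1.9,0,0,0,0,1]]]'
python3 -m handwheel '[[[0.55,1.9,0,0,0,0,1],[0.55,1.9,0,0,0,0,1],[0.55,1.9,0,0,0,0,1],[0.55,1.9,0,0,0,0,1],[0.55,1.9,0,0,0,0,1]]]'
python3 -m handwheel '[[[0.55,1.9,0,0,0,0,1],[0.55,1.9,0,0,0,0,1],[0.55,1,0,0,0,0,1],[0,0,0,0,0,0,1],[0,0,0,0,0,0,1]]]'
cat > m.py <<'E'
from h import *
import sys
p,M,s=pose(); print(s["t"],p.round(4),"yaw",np.degrees(np.arctan2(M[1,0],M[0,0])).round(2),M[:,2].round(4),s["ft_force"].round(1))
ex,ey,ez=map(float,sys.argv[1:4])
fr=[]
for n in("scene","side"):
    im=shot(n);P=pts(im);f=im["frame"];hsv=cv2.cvtColor(f,cv2.COLOR_RGB2HSV)
    for nm,zz in(("lo",ez),("up",ez+.1)):
        m=(hsv[...,1]<80)&(abs(P[...,0]-ex)<.03)&(abs(P[...,1]-ey)<.025)
        for lo in (zz,zz+.007):
            q=P[m&(P[...,2]>=lo)&(P[...,2]<lo+.007)]
            if len(q)>9: print(n,nm,len(q),np.percentile(q,[2,98],axis=0)[:,:2].round(4).tolist())
    K=im["camera_matrix"];W=im["world_to_cam"]; c=W@[ex,ey,ez+.07,1]; u,v=(K@c[:3])[:2]/c[2]
    u,v=int(np.clip(u,75,565)),int(np.clip(v,90,390)); fr.append(cv2.resize(f[v-90:v+90,u-70:u+70],None,fx=2.8,fy=2.8,interpolation=cv2.INTER_CUBIC))
cv2.imwrite(sys.argv[4],np.hstack(fr)[:,:,::-1])
E
python3 m.py .6115 .168 .096 pics/near.png
```

```text
t: 4.53
ee_pos: [0.5469, 0.037, 0.1797]
tcp_rot: [0.093, 0.996, 0.0, -0.001]
ft_force: [0.4, -0.2, -1.6]
opening: 0.15
gripper_force: 77.9
t: 4.95
ee_pos: [0.5374, 0.1357, 0.1798]
tcp_rot: [0.093, 0.996, 0.0, -0.0]
ft_force: [-0.0, -0.5, -2.4]
opening: 0.149
gripper_force: 77.9
t: 5.37
ee_pos: [0.5303, 0.1847, 0.1799]
tcp_rot: [0.092, 0.996, -0.0, -0.0]
ft_force: [-0.1, -0.1, -1.6]
opening: 0.157
gripper_force: 78.2
5.3667 [0.5303 0.1847 0.1799] yaw 169.4 [-8.e-04 -7.e-04 -1.e+00] [-0.1 -0.1 -1.6]
scene lo 74 [[0.5835, 0.1531], [0.6253, 0.1828]]
scene lo 125 [[0.5831, 0.1533], [0.6259, 0.1839]]
scene up 91 [[0.5826, 0.1518], [0.6251, 0.1827]]
scene up 142 [[0.5831, 0.1524], [0.6256, 0.182]]
side lo 54 [[0.583, 0.1519], [0.6249, 0.1816]]
side lo 111 [[0.5834, 0.1525], [0.6252, 0.182]]
side up 62 [[0.5828, 0.1522], [0.624, 0.1685]]
side up 126 [[0.5823, 0.1519], [0.6255, 0.181]]
```

View pics/near.png

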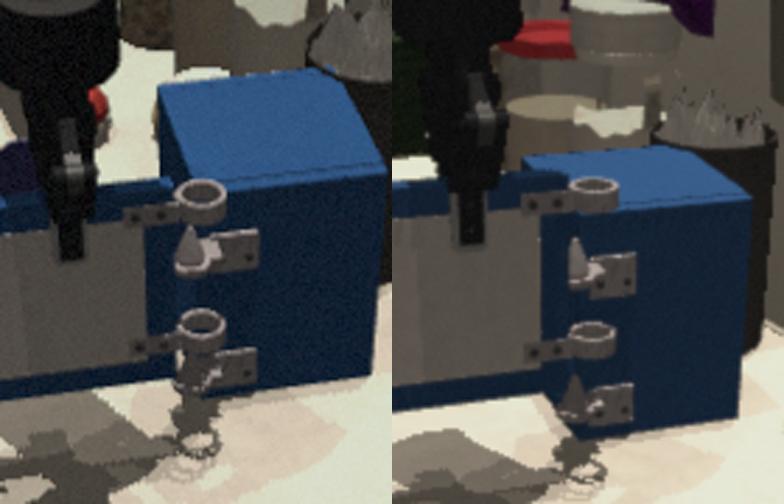

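Both views show the eyes level, above their pins, and about 30 mm short of them. I'll move in and check alignment before lowering.

```bash
python3 -m handwheel '[[[-0.14,0.8,0,0,0,0,1],[-0.2,1.2,0,0,0,0,1],[-0.2,1.06,0,0,0,0,1],[0,0,0,0,0,0,1],[0,0,0,0,0,0,1]]]'
python3 m.py .617 .1975 .096 pics/over.png
python3 - <<'E'
from h import *
for n in("scene","side"):
    im=shot(n);P=pts(im);hsv=cv2.cvtColor(im["frame"],cv2.COLOR_RGB2HSV)
    m=(hsv[...,1]<80)&(abs(P[...,0]-.617)<.014)&(abs(P[...,1]-.1975)<.014)
    for lo in(.044,.05,.055,.06,.144,.15,.155,.16):
        q=P[m&(P[...,2]>=lo)&(P[...,2]<lo+.006)]
        if len(q)>3: print(n,lo,len(q),q[:,:2].min(0).round(4),q[:,:2].max(0).round(4))
E
```

```text
t: 5.88
ee_pos: [0.5399, 0.2157, 0.1792]
tcp_rot: [0.093, 0.996, 0.001, -0.003]
ft_force: [-5.6, 3.7, -2.7]
opening: 0.157
gripper_force: 78.7
5.8833 [0.5399 0.2157 0.1792] yaw 169.29 [-0.0059  0.0028 -1.    ] [-5.6  3.7 -2.7]
scene lo 95 [[0.5883, 0.1834], [0.634, 0.214]]
scene lo 143 [[0.5895, 0.1846], [0.6369, 0.2197]]
scene up 105 [[0.588, 0.183], [0.6344, 0.2129]]
scene up 163 [[0.5893, 0.183], [0.6357, 0.2132]]
side lo 71 [[0.5882, 0.1847], [0.6321, 0.2139]]
side lo 129 [[0.5877, 0.1846], [0.6362, 0.2164]]
side up 79 [[0.5882, 0.1835], [0.6337, 0.2003]]
side up 137 [[0.5884, 0.1828], [0.6367, 0.2124]]
scene 0.044 35 [0.6087 0.1868] [0.6247 0.2037]
scene 0.05 22 [0.6098 0.1931] [0.6253 0.2016]
scene 0.055 17 [0.6113 0.1937] [0.6236 0.2031]
scene 0.06 8 [0.6151 0.1932] [0.6204 0.201 ]
scene 0.144 34 [0.6086 0.1879] [0.6271 0.2017]
scene 0.15 27 [0.6104 0.1893] [0.6245 0.2057]
scene 0.155 18 [0.6124 0.1937] [0.622  0.2025]
scene 0.16 10 [0.614  0.1962] [0.6202 0.202 ]
side 0.044 29 [0.6087 0.1905] [0.6242 0.2059]
side 0.05 23 [0.6102 0.1932] [0.624  0.2019]
side 0.055 17 [0.6125 0.1933] [0.6211 0.2019]
side 0.06 10 [0.6134 0.1952] [0.6211 0.2017]
side 0.144 31 [0.607  0.1899] [0.6232 0.2062]
side 0.15 25 [0.6095 0.1921] [0.6245 0.2012]
side 0.155 20 [0.6117 0.1932] [0.6231 0.2026]
side 0.16 13 [0.6144 0.1967] [0.6212 0.2015]
```

View pics/over.png

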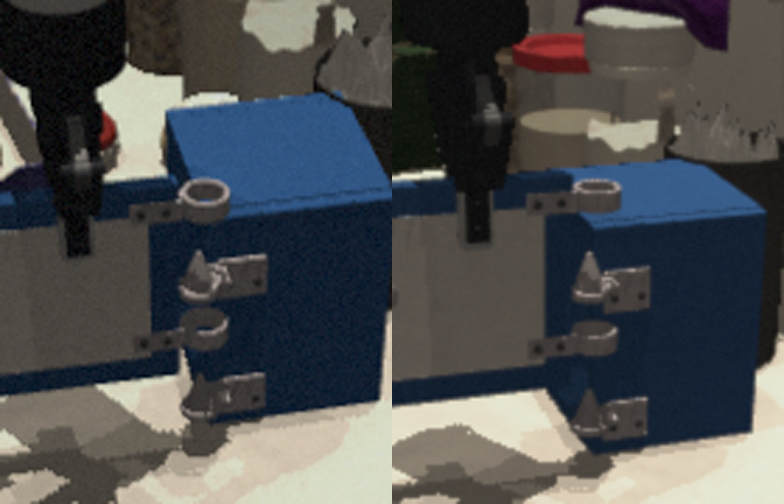

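```bash
python3 -m handwheel '[[[0,0,0,0,0,0,1],[0,0,0,0,0,0,1],[0,0,0,0,0,0,1],[0,0,0,0,0,0,1]]]'
python3 m.py .617 .1975 .096 pics/x.png
```

```text
t: 6.42
ee_pos: [0.5399, 0.2157, 0.1792]
tcp_rot: [0.093, 0.996, 0.001, -0.003]
ft_force: [-4.6, 5.5, -3.1]
opening: 0.15
gripper_force: 78.6
6.4167 [0.5399 0.2157 0.1792] yaw 169.3 [-0.0054  0.003  -1.    ] [-4.6  5.5 -3.1]
scene lo 100 [[0.5892, 0.1848], [0.6332, 0.2154]]
scene lo 136 [[0.5893, 0.1834], [0.6377, 0.2153]]
scene up 111 [[0.5885, 0.1829], [0.6342, 0.2128]]
scene up 159 [[0.5891, 0.183], [0.6355, 0.213]]
side lo 77 [[0.5886, 0.1843], [0.6325, 0.2123]]
side lo 117 [[0.5891, 0.1852], [0.6352, 0.2159]]
side up 84 [[0.5874, 0.1833], [0.6331, 0.1997]]
side up 134 [[0.5885, 0.1836], [0.6355, 0.2125]]
```

```bash
python3 -m handwheel '[[[0.3,-0.1,0,0,0,0,1],[0,0,0,0,0,0,1],[0,0,0,0,0,0,1],[0,0,0,0,0,0,1]]]'
python3 m.py .617 .1975 .096 pics/x.png
```

```text
t: 6.85
ee_pos: [0.5389, 0.2131, 0.1803]
tcp_rot: [0.093, 0.996, 0.0, -0.0]
ft_force: [-0.7, 1.3, -2.2]
opening: 0.152
gripper_force: 78.8
6.85 [0.5389 0.2131 0.1803] yaw 169.29 [-2.e-04  4.e-04 -1.e+00] [-0.7  1.3 -2.2]
scene lo 76 [[0.5891, 0.1821], [0.6338, 0.2111]]
scene lo 120 [[0.588, 0.1802], [0.6348, 0.2116]]
scene up 83 [[0.5893, 0.1802], [0.6329, 0.2104]]
scene up 138 [[0.5886, 0.1799], [0.6337, 0.211]]
side lo 54 [[0.5894, 0.1826], [0.6318, 0.2086]]
side lo 114 [[0.5884, 0.1806], [0.634, 0.2103]]
side up 63 [[0.5879, 0.1808], [0.6302, 0.1977]]
side up 116 [[0.5888, 0.1805], [0.633, 0.2102]]
```

```bash
python3 -m handwheel '[[[0,0,0.8,0,0,0,1],[0,0,0.8,0,0,0,1],[0.1,0.18,0,0,0,0,1],[0,0,0,0,0,0,1],[0,0,0,0,0,0,1]]]'
python3 m.py .617 .1975 .08 pics/x.png
```

```text
t: 7.37
ee_pos: [0.5387, 0.2147, 0.1644]
tcp_rot: [0.093, 0.996, -0.0, 0.001]
ft_force: [0.9, 0.4, -1.9]
opening: 0.151
gripper_force: 78.6
7.3667 [0.5387 0.2147 0.1644] yaw 169.3 [ 1.2e-03 -2.0e-04 -1.0e+00] [ 0.9  0.4 -1.9]
scene lo 64 [[0.5892, 0.1831], [0.6338, 0.2123]]
scene lo 114 [[0.5884, 0.1831], [0.6348, 0.2133]]
scene up 78 [[0.5874, 0.1813], [0.6326, 0.212]]
scene up 139 [[0.588, 0.1823], [0.634, 0.2119]]
side lo 41 [[0.5893, 0.1828], [0.6319, 0.1995]]
side lo 116 [[0.5873, 0.1827], [0.6346, 0.2127]]
side up 49 [[0.5889, 0.1824], [0.632, 0.1989]]
side up 114 [[0.5894, 0.1825], [0.6331, 0.2116]]
```

View pics/x.png

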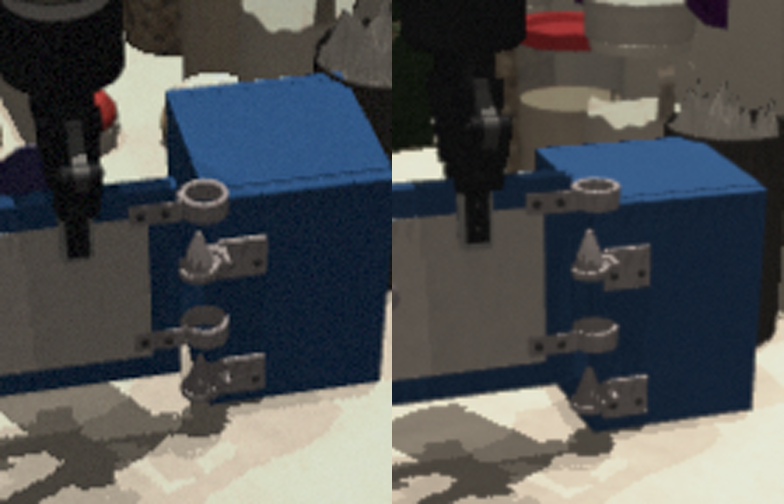

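```bash
cat > al.py <<'E'
from h import *
import sys
z=float(sys.argv[1])  # underside of lower eye
for n in("scene","side"):
    im=shot(n);P=pts(im);hsv=cv2.cvtColor(im["frame"],cv2.COLOR_RGB2HSV)
    C=np.linalg.inv(im["world_to_cam"])[:2,3]; d=np.array([.617,.1975])-C; d/=np.linalg.norm(d); r=np.array([d[1],-d[0]])
    m=(hsv[...,1]<90)&(abs(P[...,0]-.617)<.03)&(abs(P[...,1]-.1975)<.03)
    for b in(0,.1):
        e=P[m&(P[...,2]>z+b+.004)&(P[...,2]<z+b+.013)]; S=(e[:,:2]-[.617,.1975])@r
        t=P[m&(P[...,2]>.050+b)&(P[...,2]<.068+b)&(np.hypot(P[...,0]-.617,P[...,1]-.1975)<.012)]; T=(t[:,:2]-[.617,.1975])@r
        print(n,b,r.round(3),"eye",((np.sort(S)[-6:].mean()-.016)*1e3).round(1),"pin",(np.median(T)*1e3).round(1),((T.min()+T.max())*500).round(1),len(t))
E
python3 al.py .081
```

```text
scene 0 [ 0.928 -0.373] eye 2.1 pin -0.1 -0.2 47
scene 0.1 [ 0.928 -0.373] eye 2.7 pin 0.7 -0.1 53
side 0 [ 0.877 -0.48 ] eye 2.6 pin -0.1 -0.1 46
side 0.1 [ 0.877 -0.48 ] eye 1.7 pin -0.3 0.6 50
```

```bash
python3 -m handwheel '[[[0.23,0.04,0,0,0,0,1],[0,0,0.5,0,0,0,1],[0,0,0.5,0,0,0,1],[0,0,0.5,0,0,0,1],[0,0,0,0,0,0,1]]]'
python3 -m handwheel '[[[0,0,0,0,0,0,1],[0,0,0.5,0,0,0,1],[0,0,0.5,0,0,0,1],[0,0,0,0,0,0,1],[0,0,0,0,0,0,1]]]'
python3 al.py .057
```

```text
t: 7.98
ee_pos: [0.5348, 0.2152, 0.1474]
tcp_rot: [0.093, 0.996, -0.001, -0.001]
ft_force: [0.2, -1.3, -2.1]
opening: 0.155
gripper_force: 78.7
t: 8.4
ee_pos: [0.5355, 0.2155, 0.1386]
tcp_rot: [0.093, 0.996, -0.0, -0.001]
ft_force: [-0.4, 0.1, -2.1]
opening: 0.155
gripper_force: 78.7
scene 0 [ 0.928 -0.373] eye -1.0 pin -0.1 -1.2 36
scene 0.1 [ 0.928 -0.373] eye -1.2 pin -0.9 0.9 27
side 0 [ 0.877 -0.48 ] eye -0.7 pin -2.0 -1.1 36
side 0.1 [ 0.877 -0.48 ] eye 0.2 pin -0.3 -0.2 25
```

Aligned to within 1 mm, with no contact force. Eyes are about 17 mm above the brackets, so keep lowering.

```bash
python3 -m handwheel '[[[0,0,0.4,0,0,0,1],[0,0,0.4,0,0,0,1],[0,0,0.3,0,0,0,1],[0,0,0,0,0,0,1],[0,0,0,0,0,0,1]]]'
python3 -m handwheel '[[[0,0,0.2,0,0,0,1],[0,0,0.2,0,0,0,1],[0,0,0,0,0,0,1],[0,0,0,0,0,0,1]]]'
```

```text
t: 8.92
ee_pos: [0.5355, 0.2155, 0.1277]
tcp_rot: [0.093, 0.996, -0.0, -0.0]
ft_force: [0.4, 0.7, -1.9]
opening: 0.152
gripper_force: 78.7
t: 9.25
ee_pos: [0.5358, 0.2156, 0.1241]
tcp_rot: [0.093, 0.996, -0.0, -0.0]
ft_force: [0.2, -0.3, -2.5]
opening: 0.149
gripper_force: 78.7
```

```bash
python3 -m handwheel '[[[0,0,0.15,0,0,0,1],[0,0,0.1,0,0,0,1],[0,0,0,0,0,0,1],[0,0,0,0,0,0,1]]]'
python3 m.py .617 .1975 .04 pics/down.png; python3 al.py .04
```

```text
t: 9.58
ee_pos: [0.5363, 0.2157, 0.1222]
tcp_rot: [0.093, 0.996, 0.0, 0.0]
ft_force: [-0.3, 0.3, -0.9]
opening: 0.152
gripper_force: 79.2
9.5833 [0.5363 0.2157 0.1222] yaw 169.3 [ 8.e-04  2.e-04 -1.e+00] [-0.3  0.3 -0.9]
scene lo 77 [[0.5879, 0.1837], [0.6454, 0.2162]]
scene lo 130 [[0.5889, 0.1829], [0.6318, 0.2143]]
scene up 81 [[0.5889, 0.1829], [0.6433, 0.2141]]
scene up 150 [[0.5892, 0.1825], [0.632, 0.2127]]
side lo 68 [[0.5904, 0.1836], [0.6455, 0.2154]]
side lo 106 [[0.5883, 0.184], [0.6325, 0.2135]]
side up 75 [[0.5882, 0.1829], [0.6348, 0.1987]]
side up 113 [[0.5887, 0.1824], [0.6387, 0.2193]]
scene 0 [ 0.928 -0.373] eye -0.7 pin -0.1 -1.1 59
scene 0.1 [ 0.928 -0.373] eye -1.2 pin -0.9 -1.1 67
side 0 [ 0.877 -0.48 ] eye -0.4 pin -0.1 -1.1 58
side 0.1 [ 0.877 -0.48 ] eye 0.7 pin -0.3 -1.2 58
```

View pics/down.png

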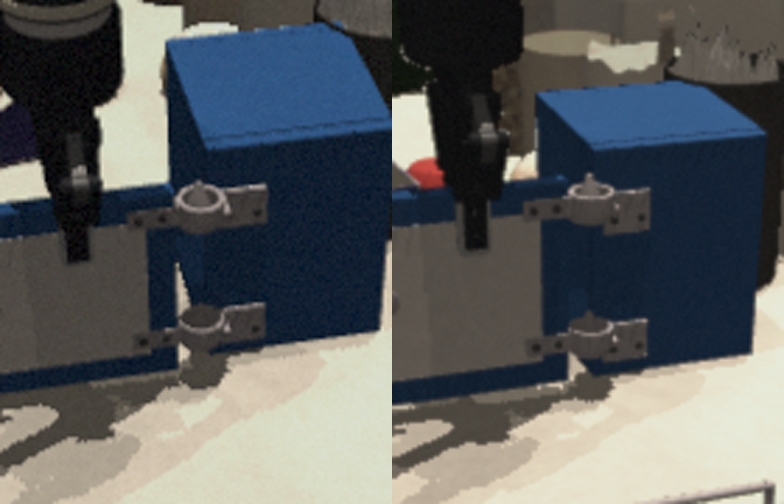

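The pins stand inside both eyes, which are on their brackets and starting to take the weight. One more millimetre down, then release and withdraw upward.

```bash
python3 -m handwheel '[[[0,0,0.1,0,0,0,1],[0,0,0,0,0,0,1],[0,0,0,0,0,0,1]]]' 20
python3 -m handwheel '[[[0,0,0,0,0,0,0.7],[0,0,0,0,0,0,0.5],[0,0,0,0,0,0,0.3],[0,0,0,0,0,0,0],[0,0,0,0,0,0,0]]]'
python3 -m handwheel '[[[0,0,0,0,0,0,0],[0,0,0,0,0,0,0],[0,0,0,0,0,0,0],[0,0,-0.5,0,0,0,0],[0,0,-1,0,0,0,0]]]'
python3 -m handwheel '[[[0,0,-2,0,0,0,0],[0,0,-2.5,0,0,0,0],[0,0,-2.5,0,0,0,0],[0,0,-2.5,0,0,0,0],[0,0,-2,0,0,0,0]]]'
python3 -m handwheel '[[[0,0,0,0,0,0,0],[0,0,0,0,0,0,0],[0,0,0,0,0,0,0],[0,0,0,0,0,0,0],[0,0,0,0,0,0,0]]]'
python3 m.py .617 .1975 .04 pics/x2.png
python3 - <<'E'
from h import *
a=shot("scene");b=shot("side");cv2.imwrite("pics/end.png",np.hstack([a["frame"][60:420,200:520],b["frame"][60:420,200:520]])[:,:,::-1])
E
```

```text
t: 10.03
ee_pos: [0.5363, 0.2158, 0.1219]
tcp_rot: [0.093, 0.996, 0.0, 0.0]
ft_force: [-2.1, -0.3, 5.4]
opening: 0.156
gripper_force: 80.0
t: 10.45
ee_pos: [0.5358, 0.2156, 0.1205]
tcp_rot: [0.093, 0.996, -0.0, -0.0]
ft_force: [0.0, -1.1, 0.2]
opening: 0.853
gripper_force: 0.0
t: 10.87
ee_pos: [0.5348, 0.2152, 0.1348]
tcp_rot: [0.093, 0.996, -0.001, -0.001]
ft_force: [-0.2, 0.1, -0.5]
opening: 1.003
gripper_force: 0.0
t: 11.28
ee_pos: [0.5367, 0.2159, 0.2543]
tcp_rot: [0.093, 0.996, 0.001, 0.001]
ft_force: [1.0, 0.7, -0.1]
opening: 1.002
gripper_force: 0.0
t: 11.7
ee_pos: [0.5349, 0.2153, 0.249]
tcp_rot: [0.093, 0.996, -0.001, -0.001]
ft_force: [0.2, -0.3, -0.3]
opening: 0.999
gripper_force: 0.0
11.7 [0.5349 0.2153 0.249 ] yaw 169.3 [-0.003 -0.001 -1.   ] [ 0.2 -0.3 -0.3]
scene lo 71 [[0.5883, 0.1834], [0.6457, 0.2164]]
scene lo 133 [[0.5877, 0.183], [0.6329, 0.2129]]
scene up 84 [[0.5878, 0.1851], [0.6443, 0.2186]]
scene up 137 [[0.5896, 0.1837], [0.628, 0.2142]]
side lo 66 [[0.5895, 0.1846], [0.6442, 0.2085]]
side lo 106 [[0.5877, 0.1835], [0.6336, 0.2147]]
side up 85 [[0.5886, 0.1846], [0.6456, 0.2179]]
side up 108 [[0.5878, 0.1838], [0.6368, 0.2187]]
```

View pics/end.png

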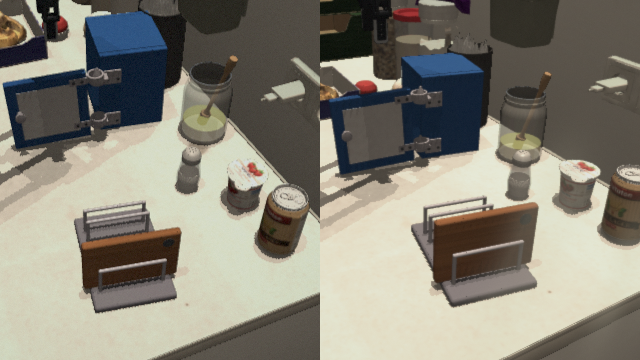

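The door hangs upright on both pins, the gripper is clear above it, and the board is still in its slot.

```bash
python3 -c "
from plant import env
print(env.finish_job())"
```

```text
the job is handed in; nothing more can be done
None
```

The blue door hangs on both hinge pins with the gripper clear and the board still in its slot; I handed the job in at about 12 s, and no verdict was shown.

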